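Ready a board and hold the sprung test-box lid at its set angle

ROBOT

A 7-joint arm with a two-finger parallel gripper is mounted at the origin on the work surface. World frame = base frame: x ahead of the robot, y to its left, z up, the work surface at z = 0. Lengths are in m, angles in rad, forces in N, time in s.
With the tool pointing down it reaches from about 0.425 to 1.025 m from the base axis. Payload 3.6 kg.
Tool frame: the origin (TCP) lies midway between the tips of the shut fingers; the grasp point (between the pads) lies 19 mm behind it; z points along the fingers, y is the line along which they close (so a half turn about z gives the same grasp; the last joint's range is limited). The gripper opens to 85 mm and grips with 20 to 120 N. Pads are 22 mm wide; open, the fingers measure 114 mm over their backs; the gripper's body (76 mm by 85 mm) begins 54 mm behind the grasp point. The pads swing forward as they close: fully open they stand 13 mm farther back than shut.
Start: joints at [-1.246, 0.591, 0.048, 1.609, -0.033, 0.943, -0.034], TCP at [0.294, 0.663, 0.231] pointing down, gripper open.
Joint ranges: [-2.69, 2.69], [-0.47, 2.24], [-1.27, 1.36], [0.19, 2.51], [-1.53, 4.68], [0.08, 2.07], [-3.09, 3.09]. Speed limits (rad/s): [2.57, 2.57, 3.14, 3.14, 3.14, 3.14, 3.14].

INTERFACE

Orientations are given as a unit quaternion [x, y, z, w].
In Python, from rig import * gives the robot as it stands. The module is installed in compiled form; this text tells all that it offers.
- The arm moves only by the tool move_arm, never from a script. Its argument "increments" is a list that holds one entry, the list of rows, each a list of 7 numbers: the opening in per cent of the stroke, from 0 (shut) to 100 (fully open), then the shift along the tool's x, y, z in units of 25 mm (1.0 is 25 mm), then the turn, a rotation vector about the tool's x, y, z in degrees. In form: [[[jaw, dx, dy, dz, wx, wy, wz], ...]]. A call has exactly 8 rows; each row shifts and turns the commanded pose from where the row before left it, along the tool's axes as they then stand; what a row does not reach is not made up. A row lasts 1/8 s, in which the tool goes at most 62.5 mm and 10.7 degrees, less where a joint would pass 70% of its speed; a pose out of reach is approached as far as the arm can. A call is refused whole if a number of a shift passes 1 or a number of a turn 10.7, either way. A call with a gripper value outside its range is refused whole. The fingers move at their own pace and stop on an object; "squeeze" is the grip in N (left out, the last holds). Time passes only in rows, so rows that do not move let the fingers close, or fill a call up. It gives the time, the measured TCP pose, the force, the opening and the grip force at its end, in the units of the state.
- read_state(): the state, without advancing time (a new reading comes with each control period).
- grab_frame(name): name is "scene" or "top"; returns (picture, depth): 384x512x3 uint8, red, green, blue; 384x512 float32, m along the optical axis (not along the pixel's ray), 0 where there is no reading.
- camera_info(name): a dict with "mtx" (3x3 intrinsics, pixels), "dist_coeffs" ([k1, k2, p1, p2, k3] as OpenCV has them; the pictures are not rectified), "rvec" (rotation vector, rad) and "tvec" (3), from world to camera coordinates, as OpenCV has them. Camera axes: x right, y down, z forward; pixel columns grow to the right and rows downward; lengths in m; the calibration is good to about 2 mm. A picture is of the moment at which its call begins. camera_info takes no time and is no camera call.
- job_done(): hands the job in; it is judged then, once.
The state is a dict: "t": time; "joints": joint angles; "joint_velocities": joint speeds; "joint_torque": joint torques, N m; "position": TCP position; "tcp_rot": TCP orientation; "contact_force": force on the tool from outside, world axes, zero at the start; "wrist_torque": the same for the moment, N m; "opening": finger opening in m; "grasp_force": force on a finger pad.
Only numpy, scipy, OpenCV 4.12 (cv2) and the standard library are available. Lean on these libraries where they do the work, as an engineer would, in place of code of your own. Each camera call takes 0.05 s, during which the arm holds its last target. There are 200 camera calls.

TASK

Get the next circuit board ready for test: lift it out of the sloping stand, turn it over and put it back fully down between the stand's end stops, so that its component side faces up and outward instead of its solder side, and let go of it. Then raise the sprung lid of the test box by its bar handle until the lid is in line with the dark setting arm beside it, and finish while still holding the lid there with the gripper, so that a colleague can load the board. Leave the setting arm and the other things on the bench where they are.

Things in the scene. Friction and masses are not known exactly. Their poses are not given: they have to be found in the camera images.
- stand: Fixed sloping aluminium board stand on a dark base 120 x 140 mm. Origin: on the bench under the seat; z up, y along the board's width. A seated board leans 18 deg from upright, top edge towards the stand's -x, its seen upper side facing +x (away from the robot, give or take the yaw). Two uprights behind it, 14 mm wide, 76 mm between centres, reach 60 mm up the board; its back is open elsewhere.
- stand_seat (a point): Where the middle of the board's lower edge belongs: on the floor of the stand's channel, 30 mm above the bench, board against the uprights and midway between the end stops. Channel 18 mm wide with a flared front lip 9 mm high (the board is 12 mm thick, so 6 mm free on the +x side); end stops 18 mm high, 112 mm apart.
- board: Loose green circuit board in a black frame, 100 mm wide (y), 110 tall (z, to the top edge), 12 thick (x), about 0.16 kg. Origin: middle of lower edge, mid-thickness. Component side (chips, white connector) faces its -x, flat solder side +x; nothing stands proud. Starts seated, solder side up. Turned half round about its own z and put back, it shows the component side.
- board_top (a point): Middle of the board's top edge, 110 mm from its origin along its z. The upper 24 mm of the board is a plain frame bar, to be pinched across its 12 mm thickness from above, along the slope.
- test_box: Fixed white test box 180 mm (x) x 200 mm (y) x 90 mm high, open on top under the lid. Origin: centre of its underside on the bench; hinge at its far (+x) top edge, 92 mm up.
- lid: White lid, 180 x 200 x 8 mm. Origin: middle of the hinge axis; reaches 180 mm along its own -x; y is the hinge axis. Shut it is level, axes parallel to the box's; it opens by turning positively about y, front edge up, to 75 deg at most. A spring (0.5 N m shut plus 1 N m per rad) and its 0.28 kg pull it shut: 4 to 9 N at the handle. Let go, it snaps shut.
- lid_handle (a point): Middle of the lid's handle: a round steel bar 12 mm thick, 110 mm long, parallel to the hinge, 35 mm above the lid's top and 10 mm in front of its front edge (at x = -190 mm, z = +43 mm in the lid's frame). The bar can turn between gripping fingers.
- setting_arm: Dark steel pointer arm 175 mm long, 10 high, on the lid's hinge axis, 13 mm outside the lid's -y edge. Origin on the hinge axis; its own -x points along the arm. A stiff hinge keeps it where it is set, 23 to 49 deg above level: the wanted lid angle. The lid is right when its x axis is parallel to the arm's.
- setting_arm_tip (a point): Ball end of the setting arm, 178 mm from the hinge axis.
- jar: Bystander: loose amber jar with a black cap, 48 mm across, 65 mm high, beyond the work.
- screwdriver: Bystander: loose screwdriver, 170 mm long, lying on the bench.
- meter: Bystander: loose grey hand-held multimeter, 150 x 75 x 32 mm, lying on the bench.
Things that resemble listed ones, but are neither listed nor needed, are in the scene too. There is more than one size of the stand; the job needs the largest.

How it is judged:
By the outcome, as a careful person would: the job done as asked, in the order asked, and still so for the second after the job is handed in, while the arm keeps its last pose, push and grip.
It also fails if it takes over 70 s, if anything falls off the work surface, if the arm or the gripper's body presses on something with over 40 N, if the wrist force passes 120 N, or if a joint passes its speed limit or range.

## Working session

There is one attempt and no reset: what is moved stays moved. The work goes in short steps, Python scripts to look and compute and a tool call to move; the robot and the scene stay as the last step left them, time stands still between calls to the robot, and variables do not carry over. Pictures are saved under pics/ and viewed, at most 10 in all, crops included, and the job is handed in when it is done.

Besides the shell and the picture viewer there is one more tool, called after "Request:" in YAML: its name, and indented under it one key for each argument. move_arm: Moves the arm, as the interface text tells. Its arguments: {"type":"object","properties":{"increments":{"type":"array"},"squeeze":{"type":"number"}},"required":["increments"]}

```bash
mkdir -p pics; cat > h.py <<'E'
from rig import *
import numpy as np, cv2
from scipy.spatial.transform import Rotation as R
def cam(n):
    c=camera_info(n); K=np.array(c['mtx'],float); D=np.array(c['dist_coeffs'],float)
    Rm=cv2.Rodrigues(np.array(c['rvec'],float))[0]; t=np.array(c['tvec'],float).ravel()
    return K,D,Rm,t
def cloud(n,depth):
    K,D,Rm,t=cam(n); h,w=depth.shape
    u,v=np.meshgrid(np.arange(w),np.arange(h))
    p=cv2.undistortPoints(np.stack([u,v],-1).reshape(-1,1,2).astype(float),K,D).reshape(h,w,2)
    P=np.dstack([p*depth[...,None],depth])
    return (P-t)@Rm
def grab(n):
    im,d=grab_frame(n); np.savez('%s.npz'%n,im=im,d=d); return im,d,cloud(n,d)
def load(n):
    z=np.load('%s.npz'%n); return z['im'],z['d'],cloud(n,z['d'])
def save(im,f,s=1):
    im=cv2.resize(im,None,fx=s,fy=s,interpolation=cv2.INTER_CUBIC); cv2.imwrite('pics/'+f,im[...,::-1])
E
python3 - <<'E'
from h import *
np.set_printoptions(precision=3,suppress=True)
for n in ('scene','top'):
    im,d,P=grab(n); save(im,n+'0.png',1.5)
    K,D,Rm,t=cam(n); print(n,-Rm.T@t,Rm[2],K[0,0])
print(read_state())
E
```

```text
scene [1.059 0.887 0.861] [-0.376 -0.691 -0.618] 403.50849062812665
top [0.448 0.04  1.044] [ 0.188  0.013 -0.982] 354.22078263759005
{'t': 0.1, 'joints': array([-1.247,  0.592,  0.048,  1.61 , -0.033,  0.943, -0.034]), 'joint_velocities': array([-0.001, -0.002,  0.001, -0.002, -0.   , -0.   , -0.   ]), 'joint_torque': array([  0.005, -54.999,   1.553, -19.883,   0.01 ,   0.004,   0.   ]), 'position': array([0.294, 0.662, 0.23 ]), 'tcp_rot': array([ 0.207,  0.978, -0.001, -0.   ]), 'contact_force': array([-0.593,  0.12 , -0.269]), 'wrist_torque': array([-0.041, -0.025,  0.044]), 'grasp_force': 0.0, 'opening': 0.08581763718284416}
```

View pics/scene0.png

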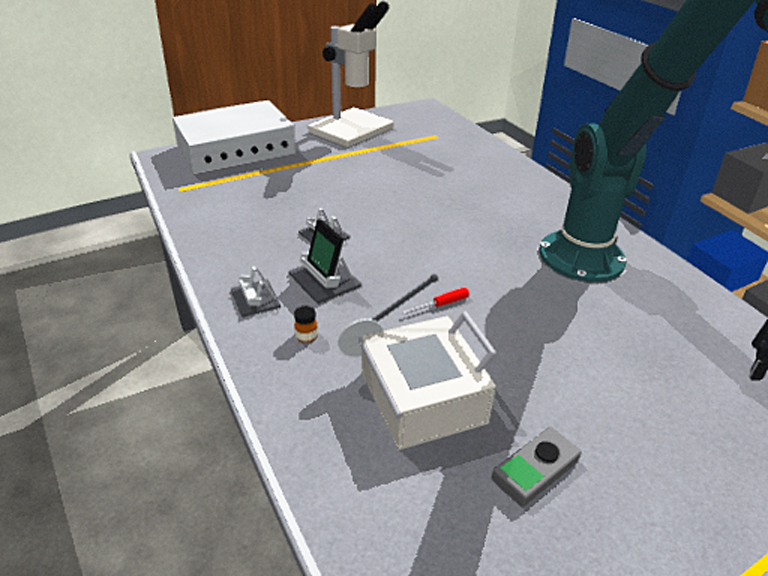

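View pics/top0.png

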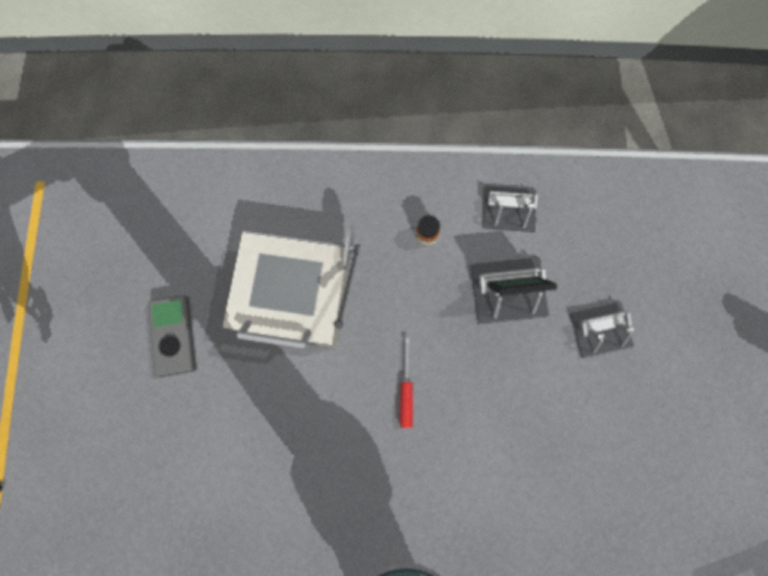

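The scene view shows the seated board at about (325,248), the box at (430,385), its handle at (470,340) and the setting arm with its disc at (380,320). In the top view the board is at (520,285), the box lid at (290,290), and the arm runs from (355,250) to (338,325).

```bash
python3 - <<'E'
from h import *
np.set_printoptions(precision=3,suppress=True)
im,d,P=load('scene')
hsv=cv2.cvtColor(im,cv2.COLOR_RGB2HSV)
def plane(Q):
    for _ in range(6):
        c=Q.mean(0); n=np.linalg.svd(Q-c)[2][2]; r=(Q-c)@n; Q=Q[np.abs(r)<max(0.003,2*r.std())] if _<5 else Q
    return c,n*np.sign(n[2]),r.std(),len(Q)
g=np.zeros(d.shape,bool); g[140:190,195:240]=1
gr=g&(hsv[...,0]>45)&(hsv[...,0]<90)&(hsv[...,1]>90)&(d>0)
c,n,s,k=plane(P[gr]); print('board green plane',c,n,s,k,'yaw',np.degrees(np.arctan2(n[1],n[0])),'tilt',np.degrees(np.arcsin(n[2])))
fr=g&(P[...,2]>0.04)&(np.abs((P-c)@n)<0.006)&(d>0)&(im.max(-1)<110)
Q=P[fr]; yv=np.cross([0,0,1],n); yv/=np.linalg.norm(yv); zv=np.cross(n,yv)
a=(Q-c)@yv; b=(Q-c)@zv; print('extents y',np.percentile(a,[0,1,5,95,99,100]),'z',np.percentile(b,[0,1,5,95,99,100]),len(Q),'zv',zv)
bd=(im[...,:]*1); 
# top view
im2,d2,P2=load('top'); h2=cv2.cvtColor(im2,cv2.COLOR_RGB2HSV)
g=np.zeros(d2.shape,bool); g[170:220,310:375]=1
m=g&(P2[...,2]>0.10)&(d2>0); Q=P2[m]; print('top view high pts',Q.min(0),Q.max(0),len(Q),np.percentile(Q[:,2],[50,90,99]))
z=Q[:,2]; T=Q[z>0.125]; r=cv2.minAreaRect((T[:,:2]*1000).astype(np.float32)); print('top minrect mm',r)
# stand base on bench via dark mask
m=(g*1).astype(np.uint8); m[:]=0; m[168:222,310:370]=1
dk=((im2.max(-1)<75)&(m>0)).astype(np.uint8)
# lid
g=np.zeros(d2.shape,bool); g[150:240,140:245]=1
L=g&(d2>0)&(P2[...,2]>0.085)&(P2[...,2]<0.112)&(im2.min(-1)>80)
c,n,s,k=plane(P2[L]); print('lid plane',c,n,s,k)
cn=max(cv2.findContours(L.astype(np.uint8),0,2)[0],key=cv2.contourArea)
r=cv2.minAreaRect((P2[cn[:,0,1],cn[:,0,0],:2]*1000).astype(np.float32)); print('lid rect',r, cv2.boxPoints(r).round())
H=g&(d2>0)&(P2[...,2]>0.125)&(P2[...,2]<0.3); print('high',H.sum())
for lab in range(1,(cc:=cv2.connectedComponents(H.astype(np.uint8)))[0]):
    q=P2[cc[1]==lab]; vv=np.argwhere(cc[1]==lab)
    if len(q)>10: print(lab,len(q),'px',vv.min(0),vv.max(0),'min',q.min(0),'max',q.max(0))
save(np.hstack([im2[140:245,135:245],im2[160:225,305:375].repeat(1,0)[:105] if 0 else cv2.copyMakeBorder(im2[165:225,300:375],0,45,0,0,0)]),'t1.png',4)
save(np.hstack([im[195:305,220:345],cv2.copyMakeBorder(im[130:205,180:245],0,35,0,0,0)]),'s1.png',4)
E
```

```text
board green plane [ 0.636 -0.194  0.079] [0.947 0.126 0.296] 0.0014417372286594122 268 yaw 7.598510354864071 tilt 17.24666608428211
extents y [-0.051 -0.049 -0.043  0.051  0.052  0.054] z [-0.042 -0.04  -0.036  0.058  0.061  0.061] 535 zv [-0.294 -0.039  0.955]
top view high pts [ 0.604 -0.244  0.101] [ 0.636 -0.145  0.139] 241 [0.132 0.135 0.137]
top minrect mm ((615.6704711914062, -195.08523559570312), (13.85019302368164, 99.81010437011719), 7.2988128662109375)
lid plane [0.616 0.232 0.099] [-0.001  0.001  1.   ] 0.0014325693312264615 4344
lid rect ((633.1253662109375, 221.20965576171875), (225.0679473876953, 218.66903686523438), 82.88306427001953) [[511. 123.]
 [728.  96.]
 [756. 319.]
 [539. 346.]]
high 402
1 31 px [152 230] [173 234] min [0.661 0.117 0.126] max [0.72  0.125 0.138]
2 134 px [177 223] [218 236] min [0.535 0.109 0.125] max [0.651 0.132 0.195]
3 237 px [219 158] [232 204] min [0.503 0.186 0.125] max [0.535 0.306 0.142]
```

View pics/t1.png

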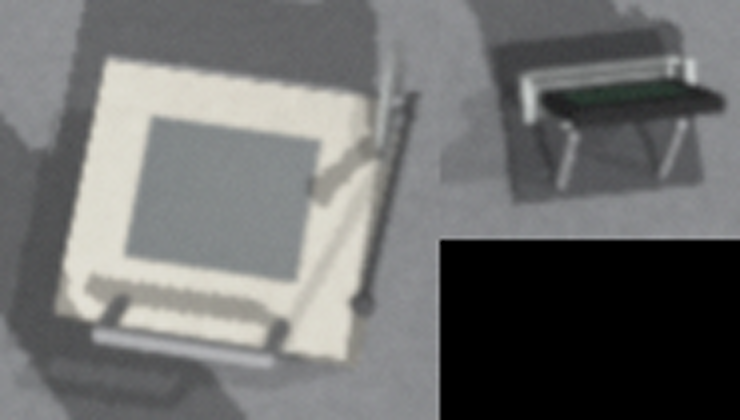

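View pics/s1.png

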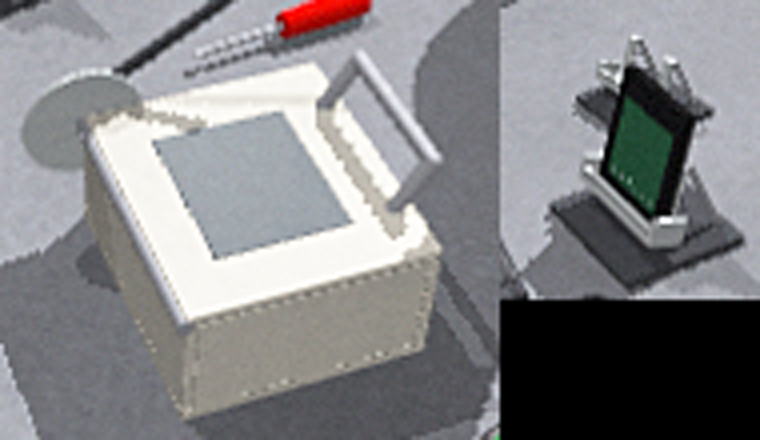

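The crops show the lid shut, the handle bar centred near crop (185,345), the arm running from (410,100) to its ball at (362,303), and the board between the bright end stops at (530,90) and (690,70). In the scene crop the ball is near (120,70).

```bash
python3 - <<'E'
from h import *
np.set_printoptions(precision=4,suppress=True)
im,d,P=load('scene'); im2,d2,P2=load('top')
def line(Q):
    c=Q.mean(0); v=np.linalg.svd(Q-c)[2][0]; return c,v,(Q-c)@v
# handle bar
g=np.zeros(d2.shape,bool); g[215:236,150:210]=1
Q=P2[g&(P2[...,2]>0.132)&(P2[...,2]<0.16)]; 
c,v,t=line(Q); r=np.linalg.norm((Q-c)-np.outer(t,v),axis=1); Q=Q[r<0.009]; c,v,t=line(Q)
print('handle top',c+v*(t.min()+t.max())/2,'len',np.ptp(t),'dir',v,np.percentile(Q[:,2],[50,95]),'yaw',np.degrees(np.arctan2(-v[0]*np.sign(v[1]),abs(v[1]))))
# lid front/back/side edges, pixels mixed: top face outline
L=(P2[...,2]>0.09)&(P2[...,2]<0.108)&(d2>0); L[:150]=0;L[245:]=0;L[:,:140]=0;L[:,240:]=0
Q=P2[L]; yaw=np.radians(-7.5) 
for yd in (-6,-7,-8):
    y=np.radians(yd); ex=np.array([np.cos(y),np.sin(y)]); ey=np.array([-ex[1],ex[0]])
    a=Q[:,:2]@ex; b=Q[:,:2]@ey; print(yd,np.percentile(a,[.3,1,50,99,99.7]),np.percentile(b,[.3,1,50,99,99.7]))
# arm: dark pixels
dk=(im2.max(-1)<70)&(d2>0)&(P2[...,2]>0.1)&(P2[...,2]<0.25); dk[:155]=0;dk[225:]=0;dk[:,:215]=0;dk[:,245:]=0
Q=P2[dk]; c,v,t=line(Q); r=np.linalg.norm((Q-c)-np.outer(t,v),axis=1); Q=Q[r<0.01]; c,v,t=line(Q)
v=v*np.sign(v[2]);t=(Q-c)@v; print('arm top',len(Q),c,v,np.degrees(np.arcsin(v[2])),c+v*t.min(),c+v*t.max(), 'yaw',np.degrees(np.arctan2(-v[1],-v[0])))
dk=(im.max(-1)<85)&(d>0)&(P[...,2]>0.1)&(P[...,2]<0.25); dk[:180]=0;dk[225:]=0;dk[:,:240]=0;dk[:,300:]=0
Q=P[dk]; c,v,t=line(Q); r=np.linalg.norm((Q-c)-np.outer(t,v),axis=1); Q=Q[r<0.01]; c,v,t=line(Q)
v=v*np.sign(v[2]);t=(Q-c)@v; print('arm scene',len(Q),c,v,np.degrees(np.arcsin(v[2])),c+v*t.min(),c+v*t.max(),'yaw',np.degrees(np.arctan2(-v[1],-v[0])))
# stand
y=np.radians(7.5); ex=np.array([np.cos(y),np.sin(y)]); ey=np.array([-ex[1],ex[0]])
for nm,I,PP,dd,box in (('top',im2,P2,d2,(170,215,312,372)),('scene',im,P,d,(150,195,190,245))):
    m=np.zeros(dd.shape,bool); m[box[0]:box[1],box[2]:box[3]]=1
    m&=(dd>0)&(I.min(-1)>105)&(PP[...,2]>0.03)&(PP[...,2]<0.065)
    Q=PP[m]; a=Q[:,:2]@ex; b=Q[:,:2]@ey; k=a>np.percentile(a,99)-0.03
    print(nm,len(Q),'x',np.percentile(a,[1,50,99]),'y',np.percentile(b[k],[0,1,3,50,97,99,100]))
b0=np.array([0.6157,-0.195]); print('board top in stand axes',b0@ex,b0@ey)
m=(im2.max(-1)<85)&(np.abs(P2[...,2])<0.008); m[:165]=0;m[222:]=0;m[:,:312]=0;m[:,372:]=0
m=cv2.morphologyEx(m.astype(np.uint8),cv2.MORPH_OPEN,np.ones((2,2)))
Q=P2[m>0]; print('base',len(Q),np.percentile(Q[:,:2]@ex,[1,99]),np.percentile(Q[:,:2]@ey,[1,99]))
s=read_state(); print(R.from_quat(s['tcp_rot']).as_matrix())
E
```

```text
handle top [0.5158 0.2457 0.138 ] len 0.11954107425959454 dir [-0.121  -0.9926 -0.0028] [0.1381 0.1411] yaw -6.950510869056991
-6 [0.4973 0.4992 0.589  0.6815 0.6839] [0.1787 0.1919 0.2948 0.3954 0.3975]
-7 [0.4925 0.4939 0.5837 0.6763 0.6783] [0.1903 0.2036 0.3051 0.4056 0.4072]
-8 [0.487  0.4885 0.5785 0.6711 0.6729] [0.202  0.2153 0.3151 0.4159 0.4174]<stdin>:5: RuntimeWarning: Mean of empty slice.
  ret = um.true_divide(
Traceback (most recent call last):
ValueError: zero-size array to reduction operation minimum which has no identity
```

Request:
move_arm:
  increments:
    - [[60,-0.9,-1,-0.5,0,0,0],[60,-0.9,-1,-0.5,0,0,0],[60,-0.9,-1,-0.5,0,0,0],[60,-0.9,-1,-0.5,0,0,0],[60,-0.9,-1,-0.5,0,0,0],[60,-0.9,-1,0,0,0,0],[60,-0.9,-1,0,0,0,0],[60,-0.9,-1,0,0,0,0]]
  squeeze: 60

```text
t: 1.1
position: [0.3776, 0.4054, 0.2935]
tcp_rot: [0.207, 0.978, -0.0, -0.0]
contact_force: [-0.1, 1.0, -0.3]
opening: 0.0512
grasp_force: 0.0
```

```bash
cat >> h.py <<'E'
def plan(p,Rt,n=8,show=True):
    """constant-row move of n rows from current measured pose to (p,Rt); solves body twist per row"""
    s=read_state(); p0=s['position']; R0=R.from_quat(s['tcp_rot'])
    w=(R0.inv()*Rt).as_rotvec(); dw=R.from_rotvec(w/n)
    M=sum((R0*dw**k).as_matrix() for k in range(n))
    dx=np.linalg.solve(M,np.asarray(p)-p0)/0.025
    print('t',round(s['t'],2),'j',np.round(s['joints'],2),'pos',np.round(p0,4),'F',np.round(s['contact_force'],1),'op',round(s['opening'],4),'gf',round(s['grasp_force'],1))
    print('n',n,'rows: shift',np.round(dx,3),'turn deg',np.round(np.degrees(w)/n,2))
E
cat > m.py <<'E'
from h import *
np.set_printoptions(precision=4,suppress=True)
im,d,P=load('scene'); im2,d2,P2=load('top')
def line(Q):
    c=Q.mean(0); v=np.linalg.svd(Q-c)[2][0]; return c,v,(Q-c)@v
def arm(nm,dk,PP):
    Q=PP[dk]; print(nm,len(Q),end=' ')
    if len(Q)<8: print(); return
    for _ in range(3):
        c=np.median(Q,0) if _==0 else Q.mean(0); v=np.linalg.svd(Q-c)[2][0]; t=(Q-c)@v
        r=np.linalg.norm((Q-c)-np.outer(t,v),axis=1); Q=Q[r<max(.008,1.5*np.median(r))]
    c,v,t=line(Q); v=v*np.sign(v[2]);t=(Q-c)@v; print(len(Q),c,'el',np.degrees(np.arcsin(v[2])),c+v*t.min(),c+v*t.max(),'yaw',np.degrees(np.arctan2(-v[1],-v[0])))
dk=(im2.max(-1)<105)&(d2>0)&(P2[...,2]>0.08)&(P2[...,2]<0.25); dk[:155]=0;dk[225:]=0;dk[:,:221]=0;dk[:,245:]=0
arm('arm top',dk,P2)
print('col profile', [im2[190,u].tolist() for u in range(226,240,2)])
dk=(im.max(-1)<110)&(d>0)&(P[...,2]>0.08)&(P[...,2]<0.25); dk[:175]=0;dk[225:]=0;dk[:,:235]=0;dk[:,300:]=0
arm('arm scene',dk,P)
y=np.radians(7.5); ex=np.array([np.cos(y),np.sin(y)]); ey=np.array([-ex[1],ex[0]])
for nm,I,PP,dd,box in (('top',im2,P2,d2,(170,215,312,372)),('scene',im,P,d,(150,195,190,245))):
    m=np.zeros(dd.shape,bool); m[box[0]:box[1],box[2]:box[3]]=1
    m&=(dd>0)&(I.min(-1)>105)&(PP[...,2]>0.03)&(PP[...,2]<0.065)
    Q=PP[m]; a=Q[:,:2]@ex; b=Q[:,:2]@ey
    if len(Q): k=a>np.percentile(a,99)-0.03; print(nm,len(Q),'x',np.percentile(a,[1,50,99]),'y',np.percentile(b[k],[0,1,3,50,97,99,100]))
b0=np.array([0.6157,-0.195]); print('board top in stand axes',b0@ex,b0@ey)
m=(im2.max(-1)<85)&(np.abs(P2[...,2])<0.008); m[:165]=0;m[222:]=0;m[:,:312]=0;m[:,372:]=0
Q=P2[m]; print('base',len(Q),np.percentile(Q[:,:2]@ex,[1,99]) if len(Q) else '',np.percentile(Q[:,:2]@ey,[1,99]) if len(Q) else '')
E
python3 m.py; python3 - <<'E'
from h import *
a=np.radians(7.5); N=np.array([np.cos(a)*np.cos(.314),np.sin(a)*np.cos(.314),np.sin(.314)])
z=-np.array([-np.cos(a)*np.sin(.314),-np.sin(a)*np.sin(.314),np.cos(.314)])
y=N; x=np.cross(y,z); Rt=R.from_matrix(np.stack([x,y,z],1)); print(Rt.as_matrix())
top=np.array([0.6157,-0.195,0.137])
plan(top-0.10*z,Rt,16)
plan(top-0.10*z,Rt*R.from_rotvec([0,0,np.pi]),16)
E
```

```text
arm top 137 133 [0.61   0.1179 0.1499] el 31.45724878472871 [0.6974 0.107  0.096 ] [0.5371 0.1269 0.1948] yaw -7.070000524786202
col profile [[193, 191, 181], [149, 147, 139], [111, 108, 106], [90, 92, 93], [135, 136, 137], [138, 139, 142], [134, 135, 138]]
arm scene 157 157 [0.5952 0.1225 0.1575] el 32.08262449240044 [0.6582 0.1134 0.1176] [0.5378 0.1307 0.1939] yaw -8.15640924134041
top 242 x [0.5604 0.6284 0.6368] y [-0.3357 -0.3349 -0.3324 -0.271  -0.2103 -0.21   -0.2095]
scene 194 x [0.497  0.6295 0.6383] y [-0.3345 -0.3332 -0.3312 -0.2586 -0.2093 -0.2083 -0.2076]
board top in stand axes 0.584979993664945 -0.2736967245177788
base 269 [0.559  0.6674] [-0.3246 -0.2016]
[[-1.30526192e-01  9.42968879e-01  3.06223133e-01]
 [ 9.91444861e-01  1.24144208e-01  4.03150402e-02]
 [ 2.77555756e-17  3.08865520e-01 -9.51105720e-01]]
t 1.1 j [-0.97  0.31  0.08  1.94 -0.03  0.9   0.28] pos [0.3776 0.4054 0.2935] F [-0.1  1.  -0.3] op 0.0512 gf 0.0
n 16 rows: shift [-1.562 -0.586  0.112] turn deg [-1.03 -0.57  3.63]
t 1.1 j [-0.97  0.31  0.08  1.94 -0.03  0.9   0.28] pos [0.3776 0.4054 0.2935] F [-0.1  1.  -0.3] op 0.0512 gf 0.0
n 16 rows: shift [ 0.487 -1.848  0.401] turn deg [ 0.67 -1.19 -7.52]
```

Request:
move_arm:
  increments:
    - [[60,-1,-0.4,0,-0.7,-0.4,2.4],[60,-1,-0.4,0,-0.7,-0.4,2.4],[60,-1,-0.4,0,-0.7,-0.4,2.4],[60,-1,-0.4,0,-0.7,-0.4,2.4],[60,-1,-0.4,0,-0.7,-0.4,2.4],[60,-1,-0.4,0,-0.7,-0.4,2.4],[60,-1,-0.4,0,-0.7,-0.4,2.4],[60,-1,-0.4,0,-0.7,-0.4,2.4]]

```text
t: 2.1
position: [0.5039, 0.2314, 0.2942]
tcp_rot: [0.369, 0.928, 0.042, 0.038]
contact_force: [-0.2, -0.2, -0.4]
opening: 0.0513
grasp_force: 0.0
```

Request:
move_arm:
  increments:
    - [[60,-1,-0.4,0,-0.7,-0.4,2.4],[60,-1,-0.4,0,-0.7,-0.4,2.4],[60,-1,-0.4,0,-0.7,-0.4,2.4],[60,-1,-0.4,0,-0.7,-0.4,2.4],[60,-1,-0.4,0,-0.7,-0.4,2.4],[60,-1,-0.4,0,-0.7,-0.4,2.4],[60,-1,-0.4,0,-0.7,-0.4,2.4],[60,-1,-0.4,0,-0.7,-0.4,2.4]]

```text
t: 3.1
position: [0.5649, 0.0259, 0.2904]
tcp_rot: [0.517, 0.849, 0.083, 0.074]
contact_force: [0.7, -0.2, -0.2]
opening: 0.0517
grasp_force: 0.0
```

```bash
cat >> h.py <<'E'
def boardrot(yaw=7.5,tilt=18,flip=False):
    a,b=np.radians([yaw,tilt]); N=np.array([np.cos(a)*np.cos(b),np.sin(a)*np.cos(b),np.sin(b)])
    z=-np.array([-np.cos(a)*np.sin(b),-np.sin(a)*np.sin(b),np.cos(b)])
    Rt=R.from_matrix(np.stack([np.cross(N,z),N,z],1))
    return (Rt*R.from_rotvec([0,0,np.pi]) if flip else Rt), z
E
python3 - <<'E'
from h import *
Rt,z=boardrot(); top=np.array([0.6146,-0.1944,0.136])
plan(top-0.06*z,Rt,8)
E
```

```text
t 3.1 j [-0.38  0.25  0.34  2.06 -0.23  0.63  0.59] pos [0.5649 0.0259 0.2904] F [ 0.7 -0.2 -0.2] op 0.0517 gf 0.0
n 8 rows: shift [-1.097 -0.332  0.444] turn deg [-0.63 -0.37  2.44]
```

Request:
move_arm:
  increments:
    - [[60,-1,-0.3,0.4,-0.6,-0.4,2.4],[60,-1,-0.3,0.4,-0.6,-0.4,2.4],[60,-1,-0.3,0.4,-0.6,-0.4,2.4],[60,-1,-0.3,0.4,-0.6,-0.4,2.4],[60,-1,-0.3,0.4,-0.6,-0.4,2.4],[60,-1,-0.3,0.4,-0.6,-0.4,2.4],[60,-1,-0.3,0.4,-0.6,-0.4,2.4],[60,-1,-0.3,0.4,-0.6,-0.4,2.4]]

```text
t: 4.1
position: [0.5942, -0.1772, 0.2029]
tcp_rot: [0.65, 0.744, 0.114, 0.104]
contact_force: [0.5, -0.0, 0.1]
opening: 0.051
grasp_force: 0.0
```

```bash
python3 - <<'E'
from h import *
Rt,z=boardrot(); top=np.array([0.6146,-0.1944,0.136])
plan(top-0.03*z,Rt,4)
plan(top+0.031*z,Rt,8)
E
```

```text
t 4.1 j [ 0.09  0.42  0.24  2.08 -0.57  0.42  0.93] pos [ 0.5942 -0.1772  0.2029] F [ 0.5 -0.   0.1] op 0.051 gf 0.0
n 4 rows: shift [-0.196 -0.035  0.392] turn deg [-0.05  0.07  0.08]
t 4.1 j [ 0.09  0.42  0.24  2.08 -0.57  0.42  0.93] pos [ 0.5942 -0.1772  0.2029] F [ 0.5 -0.   0.1] op 0.051 gf 0.0
n 8 rows: shift [-0.097 -0.017  0.501] turn deg [-0.03  0.04  0.04]
```

Request:
move_arm:
  increments:
    - [[60,-0.2,-0.04,0.4,0,0,0],[60,-0.2,-0.04,0.4,0,0,0],[60,-0.2,-0.03,0.4,0,0,0.2],[60,-0.2,-0.03,0.4,0,0,0.2],[60,0,0,0.6,0,0,0],[60,0,0,0.6,0,0,0],[60,0,0,0.6,0,0,0],[60,0,0,0.6,0,0,0]]

```text
t: 5.1
position: [0.6243, -0.1917, 0.1059]
tcp_rot: [0.651, 0.743, 0.115, 0.103]
contact_force: [-0.7, 0.6, 0.8]
opening: 0.0511
grasp_force: 0.0
```

```bash
python3 - <<'E'
from h import *
Rt,z=boardrot(); top=np.array([0.6146,-0.1944,0.136])
plan(top+0.031*z,Rt,1)
im,d,P=grab('scene'); save(im[120:210,165:285],'s2.png',5)
E
```

```text
t 5.1 j [ 0.24  0.6   0.07  2.06 -0.69  0.25  1.07] pos [ 0.6243 -0.1917  0.1059] F [-0.7  0.6  0.8] op 0.0511 gf 0.0
n 1 rows: shift [-0.057 -0.008 -0.027] turn deg [-0.26  0.2   0.09]
```

View pics/s2.png

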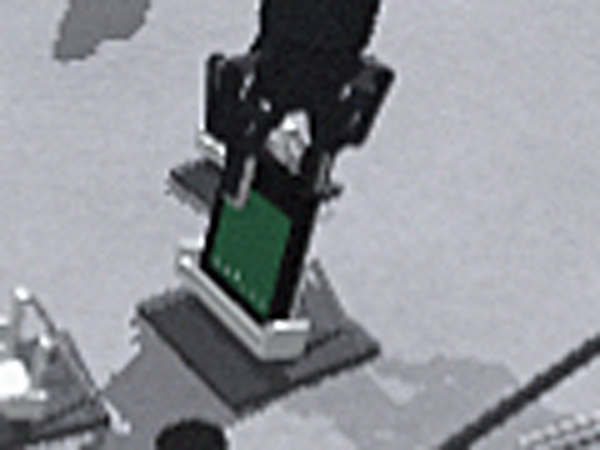

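Crop: the fingers straddle the board's top bar, with the front finger at (240,180) and the rear one at (325,175). I'm closing the gripper now.

Request:
move_arm:
  increments:
    - [[5,0,0,0,0,0,0],[5,0,0,0,0,0,0],[5,0,0,0,0,0,0],[5,0,0,0,0,0,0],[5,0,0,0,0,0,0],[5,0,0,0,0,0,0],[5,0,0,0,0,0,0],[5,0,0,0,0,0,0]]
  squeeze: 60

```text
t: 6.15
position: [0.6238, -0.1922, 0.1075]
tcp_rot: [0.651, 0.743, 0.115, 0.103]
contact_force: [-4.3, -0.1, 5.0]
opening: 0.0109
grasp_force: 59.8
```

```bash
python3 - <<'E'
from h import *
print(read_state())
E
```

```text
{'t': 6.15, 'joints': array([ 0.23609359,  0.59442092,  0.06985364,  2.06308436, -0.68667896,
        0.25402259,  1.06737829]), 'joint_velocities': array([-0.00027103,  0.00011344, -0.0002414 ,  0.00024971, -0.00241043,
       -0.0007468 , -0.00067295]), 'joint_torque': array([-8.94092973e-01, -4.45380628e+01,  6.58463314e-01, -1.31688318e+01,
       -3.44051365e-01, -8.28811079e-01,  2.89501550e-03]), 'position': array([ 0.62379153, -0.19223393,  0.10747831]), 'tcp_rot': array([0.6512477 , 0.7429957 , 0.11473085, 0.10329887]), 'contact_force': array([-4.25380398, -0.06633248,  4.98800091]), 'wrist_torque': array([-0.07162084,  0.84630986,  0.00556187]), 'grasp_force': 59.79090929031372, 'opening': 0.01086176833061174}
```

Request:
move_arm:
  increments:
    - [[5,0,0,-0.4,0,0,0],[5,0,0,-0.7,0,0,0],[5,0,0,-0.7,0,0,0],[5,0,0,-0.7,0,0,0],[5,0,0,-0.7,0,0,0],[5,0,0,-0.7,0,0,0],[5,0,0,-0.7,0,0,0],[5,0,0,-0.7,0,0,0]]
  squeeze: 70

```text
t: 7.15
position: [0.5834, -0.1968, 0.2344]
tcp_rot: [0.651, 0.743, 0.115, 0.103]
contact_force: [-0.2, 0.9, -2.4]
opening: 0.011
grasp_force: 68.3
```

Request:
move_arm:
  increments:
    - [[5,0,0,0,0,0,5],[5,0,0,0,0,0,10],[5,0,0,0,0,0,10],[5,0,0,0,0,0,10],[5,0,0,0,0,0,10],[5,0,0,0,0,0,10],[5,0,0,0,0,0,10],[5,0,0,0,0,0,10]]

```text
t: 8.15
position: [0.5838, -0.1966, 0.2338]
tcp_rot: [0.969, 0.191, 0.154, 0.011]
contact_force: [-0.7, 0.1, -1.4]
opening: 0.0114
grasp_force: 68.3
```

```bash
python3 - <<'E'
from h import *
Rt,z=boardrot(flip=True); pg=np.array([0.6240,-0.1918,0.1065])
plan(pg-0.132*z,Rt,11)
E
```

```text
t 8.15 j [-0.16  0.43  0.64  2.07 -0.8   0.58 -0.13] pos [ 0.5838 -0.1966  0.2338] F [-0.7  0.1 -1.4] op 0.0114 gf 68.3
n 11 rows: shift [-0.002  0.004  0.006] turn deg [0.03 0.01 9.52]
```

Request:
move_arm:
  increments:
    - [[5,0,0,0,0,0,10],[5,0,0,0,0,0,10],[5,0,0,0,0,0,10],[5,0,0,0,0,0,10],[5,0,0,0,0,0,10],[5,0,0,0,0,0,10],[5,0,0,0,0,0,10],[5,0,0,0,0,0,10]]

```text
t: 9.15
position: [0.584, -0.1963, 0.2338]
tcp_rot: [0.865, -0.477, 0.125, -0.09]
contact_force: [0.0, -0.9, -2.6]
opening: 0.0111
grasp_force: 68.3
```

```bash
python3 - <<'E'
from h import *
Rt,z=boardrot(flip=True); pg=np.array([0.6240,-0.1918,0.1065])
plan(pg-0.132*z,Rt,4)
E
```

```text
t 9.15 j [-0.38  0.55  0.99  2.08 -1.04  0.74 -1.3 ] pos [ 0.584  -0.1963  0.2338] F [ 0.  -0.9 -2.6] op 0.0111 gf 68.3
n 4 rows: shift [0.005 0.012 0.015] turn deg [ 0.06 -0.03  6.2 ]
```

Request:
move_arm:
  increments:
    - [[5,0,0,0,0,0,6.2],[5,0,0,0,0,0,6.2],[5,0,0,0,0,0,6.2],[5,0,0,0,0,0,6.2],[5,0,0,0,0,0,0],[5,0,0,0,0,0,0],[5,0,0,0,0,0,0],[5,0,0,0,0,0,0]]

```text
t: 10.15
position: [0.5839, -0.1968, 0.2333]
tcp_rot: [0.744, -0.65, 0.103, -0.115]
contact_force: [-0.2, 0.0, -3.2]
opening: 0.0109
grasp_force: 68.3
```

```bash
python3 - <<'E'
from h import *
np.set_printoptions(precision=4,suppress=True)
Rt,z=boardrot(flip=True); pg=np.array([0.6240,-0.1918,0.1065])
plan(pg-0.132*z,Rt,4)
s=read_state(); Rm=R.from_quat(s['tcp_rot']).as_matrix()
for n in ('scene','top'):
    im,d,P=grab(n); Q=(P-s['position'])@Rm   # tool coords
    m=(d>0)&(abs(Q[...,0])<0.07)&(abs(Q[...,1])<0.012)&(Q[...,2]>0.004)&(Q[...,2]<0.12)
    q=Q[m]; print(n,len(q),'x',np.percentile(q[:,0],[0,1,3,97,99,100]),'y',np.percentile(q[:,1],[1,50,99]),'z',np.percentile(q[:,2],[95,98,99,100]))
    for lo in (0.01,0.03,0.05): 
        k=(q[:,2]>lo)&(q[:,2]<lo+.02); 
        if k.sum()>5: print('  ',lo,k.sum(),np.percentile(q[k,0],[2,98]),q[k,1].mean())
    for lo in (-.04,-.02,0,0.02):
        k=(q[:,0]>lo)&(q[:,0]<lo+.02); 
        if k.sum()>5: print('  col',lo,k.sum(),np.percentile(q[k,2],[98]))
    if n=='scene':
        save(im[90:210,150:310],'s3.png',4)
        # empty stand
    y=np.radians(7.5); ex=np.array([np.cos(y),np.sin(y)]); ey=np.array([-ex[1],ex[0]])
    a=P[...,:2]@ex; b=P[...,:2]@ey; zz=P[...,2]
    k=(d>0)&(im.min(-1)>105)&(zz>0.025)&(zz<0.06)&(a>0.58)&(a<0.65)&(b>-.36)&(b<-.19)
    print('lip',k.sum(),'a',np.percentile(a[k],[1,50,99]),'b',np.percentile(b[k],[0,1,3,50,97,99,100]))
    for lo in np.arange(0.025,0.05,0.005):
        kk=k&(zz>lo)&(zz<lo+.005); print('   z',round(lo,3),kk.sum(),np.percentile(b[kk],[2,25,75,98]) if kk.sum()>3 else '')
E
```

```text
t 10.15 j [-0.42  0.6   1.08  2.08 -1.1   0.81 -1.67] pos [ 0.5839 -0.1968  0.2333] F [-0.2  0.  -3.2] op 0.0109 gf 68.3
n 4 rows: shift [0.003 0.008 0.011] turn deg [ 0.06 -0.05  0.08]
scene 488 x [-0.0615 -0.0584 -0.0578  0.0407  0.0428  0.0471] y [-0.009  -0.0029  0.0047] z [0.0771 0.0795 0.0804 0.0819]
   0.01 132 [-0.0579  0.0412] -0.0016887425963487493
   0.03 131 [-0.0581  0.0424] -0.001974469012639024
   0.05 116 [-0.0579  0.0405] -0.003059554968446811
  col -0.04 93 [0.0793]
  col -0.02 75 [0.079]
  col 0 94 [0.0788]
  col 0.02 96 [0.0781]
lip 287 a [0.5983 0.6186 0.6376] b [-0.3356 -0.3343 -0.3324 -0.2719 -0.2102 -0.2087 -0.2067]
   z 0.025 53 [-0.3312 -0.3172 -0.2518 -0.2081]
   z 0.03 62 [-0.3322 -0.3077 -0.2387 -0.2106]
   z 0.035 47 [-0.3334 -0.3086 -0.2234 -0.2097]
   z 0.04 64 [-0.3341 -0.3129 -0.2274 -0.2099]
   z 0.045 36 [-0.3324 -0.3099 -0.2151 -0.2091]
top 179 x [-0.0583 -0.058  -0.0579  0.009   0.0205  0.0241] y [-0.0069 -0.004   0.0048] z [0.0784 0.0806 0.0813 0.0817]
   0.01 32 [-0.0581 -0.0108] -0.002495235827778896
   0.03 46 [-0.0579  0.0026] -0.0030889125140937806
   0.05 55 [-0.0579  0.0085] -0.0033014502870902
  col -0.04 52 [0.0777]
  col -0.02 41 [0.0813]
  col 0 18 [0.0791]
lip 456 a [0.6036 0.622  0.6375] b [-0.3358 -0.3329 -0.3305 -0.2741 -0.2116 -0.2098 -0.209 ]
   z 0.025 169 [-0.3274 -0.2989 -0.2542 -0.2228]
   z 0.03 113 [-0.3288 -0.3014 -0.2423 -0.2215]
   z 0.035 40 [-0.329  -0.3106 -0.241  -0.2097]
   z 0.04 93 [-0.3318 -0.3109 -0.2353 -0.21  ]
   z 0.045 31 [-0.3354 -0.3303 -0.2148 -0.2103]
```

View pics/s3.png

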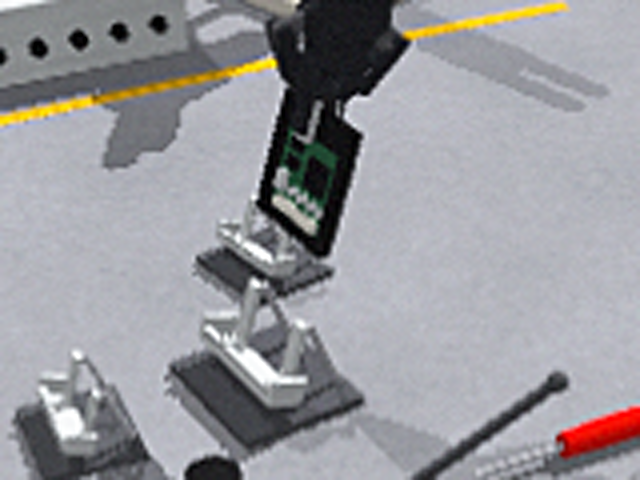

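The crop shows the board held clear with its component side out, chips at (300,185). Below it is the empty stand, with stops at (215,330) and (305,390). In the same camera the board centre sits 8 mm to +y of the stand centre, so I shift by that and descend.

Request:
move_arm:
  increments:
    - [[5,0.11,-0.01,0.3,0.1,-0.1,0.1],[5,0.11,-0.01,0.6,0.1,-0.1,0.1],[5,0.11,-0.01,0.7,0,0,0.1],[5,0,0,0.7,0,0,0],[5,0,0,0.6,0,0,0],[5,0,0,0.5,0,0,0],[5,0,0,0.3,0,0,0],[5,0,0,0,0,0,0]]

```text
t: 11.25
position: [0.6139, -0.2011, 0.145]
tcp_rot: [0.743, -0.651, 0.103, -0.117]
contact_force: [0.6, -0.4, -2.7]
opening: 0.0109
grasp_force: 68.3
```

```bash
cat > b.py <<'E'
from h import *
np.set_printoptions(precision=4,suppress=True)
Rt,z=boardrot(flip=True); pg=np.array([0.6240,-0.1918,0.1065]); ey=np.array([-.1305,.9914,0])
plan(pg-0.0076*ey,Rt,1)
s=read_state(); Rm=R.from_quat(s['tcp_rot']).as_matrix(); print('F tool',Rm.T@s['contact_force'],s['wrist_torque'])
for n in ('scene','top'):
    im,d,P=grab(n); Q=(P-s['position'])@Rm
    m=(d>0)&(abs(Q[...,0])<0.07)&(abs(Q[...,1])<0.012)&(Q[...,2]>0.004)&(Q[...,2]<0.055)&(im.min(-1)<90)
    q=Q[m]; print(n,'board x',np.percentile(q[:,0],[1,3,97,99])); 
    m=(d>0)&(abs(Q[...,0])<0.09)&(abs(Q[...,1])<0.025)&(Q[...,2]>0.04)&(Q[...,2]<0.12)&(im.min(-1)>110)&(P[...,2]<.06)
    q=Q[m]; print('  lip/stops x',np.percentile(q[:,0],[1,3,97,99]),len(q))
im,d,P=load('scene'); save(im[115:205,170:270],'s%d.png'%int(s['t']*10),6)
E
python3 b.py; ls pics
```

```text
t 11.25 j [-0.3   0.73  0.92  2.08 -1.32  0.74 -1.51] pos [ 0.6139 -0.2011  0.145 ] F [ 0.6 -0.4 -2.7] op 0.0109 gf 68.3
n 1 rows: shift [-0.012  0.046  1.603] turn deg [ 0.09 -0.   -0.02]
F tool [0.4883 0.3304 2.6828] [-0.082   0.469   0.0299]
scene board x [-0.0595 -0.0581  0.0413  0.0439]
  lip/stops x [-0.0712 -0.0702  0.0517  0.0542] 196
top board x [-0.0582 -0.0581 -0.0092 -0.0031]
  lip/stops x [-0.0697 -0.0695  0.0272  0.0319] 131
s1.png
s112.png
s2.png
s3.png
scene0.png
t1.png
top0.png
```

Request:
move_arm:
  increments:
    - [[5,0,0,0.2,0,0,0],[5,0,0,0.2,0,0,0],[5,0,0,0.2,0,0,0],[5,0,0,0.2,0,0,0],[5,0,0,0.2,0,0,0],[5,0,0,0.2,0,0,0],[5,0,0,0.15,0,0,0],[5,0,0,0.1,0,0,0]]

```text
t: 12.35
position: [0.6251, -0.1998, 0.1107]
tcp_rot: [0.742, -0.651, 0.103, -0.117]
contact_force: [0.3, 0.9, -1.1]
opening: 0.011
grasp_force: 68.3
```

```bash
python3 b.py
```

```text
t 12.35 j [-0.27  0.78  0.86  2.08 -1.4   0.71 -1.45] pos [ 0.6251 -0.1998  0.1107] F [ 0.3  0.9 -1.1] op 0.011 gf 68.3
n 1 rows: shift [-0.017  0.052  0.161] turn deg [ 0.05 -0.01 -0.02]
F tool [-0.8767 -0.0473  1.1896] [-0.0349  0.5106  0.041 ]
scene board x [-0.06   -0.059   0.0407  0.0431]
  lip/stops x [-0.087  -0.0845  0.081   0.0871] 254
top board x [-0.0585 -0.0583 -0.015  -0.0133]
  lip/stops x [-0.0885 -0.0877  0.0149  0.0189] 248
```

Request:
move_arm:
  increments:
    - [[5,0,0,0.05,0,0,0],[5,0,0,0.05,0,0,0],[5,0,0,0.05,0,0,0],[5,0,0,0.05,0,0,0],[5,0,0.02,0,0,0,0],[5,0,0.02,0,0,0,0],[5,0,0,0,0,0,0],[5,0,0,0,0,0,0]]

```text
t: 13.45
position: [0.6259, -0.2001, 0.1079]
tcp_rot: [0.742, -0.652, 0.104, -0.119]
contact_force: [-3.9, 2.4, 10.3]
opening: 0.011
grasp_force: 70.1
```

```bash
python3 b.py
```

```text
t 13.45 j [-0.26  0.78  0.86  2.08 -1.42  0.71 -1.43] pos [ 0.6259 -0.2001  0.1079] F [-3.9  2.4 10.3] op 0.011 gf 70.1
n 1 rows: shift [-0.034  0.05   0.042] turn deg [-0.12  0.03 -0.06]
F tool [ -2.8946   0.2113 -10.9086] [0.536  0.5491 0.1898]
scene board x [-0.059  -0.0579  0.0407  0.043 ]
  lip/stops x [-0.0889 -0.0875  0.0803  0.0856] 267
top board x [-0.0585 -0.0584 -0.0133 -0.0122]
  lip/stops x [-0.0891 -0.0875  0.0862  0.0892] 274
```

Request:
move_arm:
  increments:
    - [[5,0,0.03,0,0,0,0],[5,0,0.03,0,0,0,0],[5,0,0,0,0,0,0],[5,0,0,0,0,0,0],[5,0,0,0,0,0,0],[5,0,0,0,0,0,0],[5,0,0,0,0,0,0],[5,0,0,0,0,0,0]]

```text
t: 14.55
position: [0.6256, -0.2001, 0.1078]
tcp_rot: [0.742, -0.651, 0.104, -0.119]
contact_force: [-2.4, 2.0, 9.4]
opening: 0.0108
grasp_force: 70.0
```

```bash
python3 b.py; ls pics
```

```text
t 14.55 j [-0.26  0.78  0.85  2.08 -1.42  0.71 -1.43] pos [ 0.6256 -0.2001  0.1078] F [-2.4  2.   9.4] op 0.0108 gf 70.0
n 1 rows: shift [-0.032  0.036  0.042] turn deg [-0.22  0.03 -0.05]
F tool [-2.272  -0.8905 -9.5942] [0.5539 0.1208 0.2326]
scene board x [-0.0593 -0.0583  0.0401  0.0434]
  lip/stops x [-0.0886 -0.0866  0.0833  0.0867] 265
top board x [-0.0591 -0.0586 -0.0128 -0.0117]
  lip/stops x [-0.0895 -0.0884  0.0845  0.0878] 272
s1.png
s112.png
s123.png
s134.png
s145.png
s2.png
s3.png
scene0.png
t1.png
top0.png
```

View pics/s134.png

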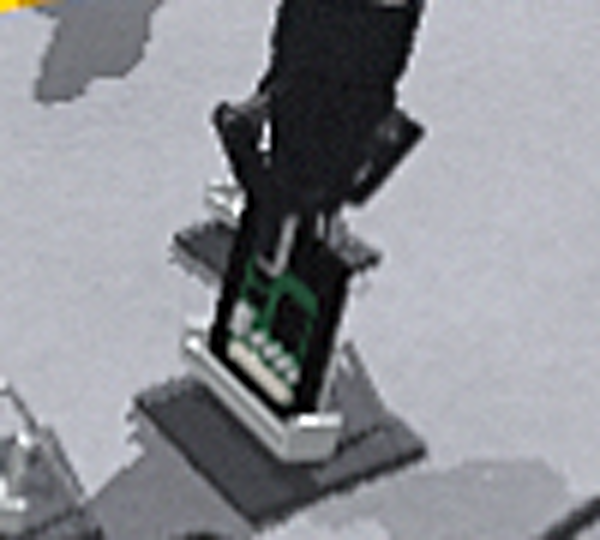

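The board sits behind the lip (crop (190,345) to (330,430)), component side out, with its lower edge in the channel. I release and withdraw along the slope.

Request:
move_arm:
  increments:
    - [[60,0,0,0,0,0,0],[60,0,0,0,0,0,0],[60,0,0,0,0,0,0],[60,0,0,0,0,0,0],[60,0,0,0,0,0,0],[60,0,0,-0.2,0,0,0],[60,0,0,-0.8,0,0,0],[60,0,0,-1,0,0,0]]

```text
t: 15.65
position: [0.6084, -0.2018, 0.1534]
tcp_rot: [0.742, -0.652, 0.103, -0.117]
contact_force: [0.0, -0.3, -0.3]
opening: 0.0515
grasp_force: 0.0
```

Request:
move_arm:
  increments:
    - [[60,0,0,-1,0,0,0],[60,0,0,-1,0,0,0],[60,0,0,-1,0,0,0],[60,0,0,-1,0,0,0],[60,0,0,-0.8,0,0,-6],[60,0,0,0,0,0,-10],[60,0,0,0,0,0,-10],[60,0,0,0,0,0,-10]]

```text
t: 16.65
position: [0.5718, -0.2068, 0.2676]
tcp_rot: [0.908, -0.388, 0.135, -0.079]
contact_force: [0.2, 0.4, -0.6]
opening: 0.0515
grasp_force: 0.0
```

```bash
python3 - <<'E'
from h import *
np.set_printoptions(precision=4,suppress=True)
for n in ('scene','top'):
    im,d,P=grab(n); hsv=cv2.cvtColor(im,cv2.COLOR_RGB2HSV)
    y=np.radians(7.5); ex=np.array([np.cos(y),np.sin(y)]); ey=np.array([-ex[1],ex[0]])
    a=P[...,:2]@ex; b=P[...,:2]@ey; zz=P[...,2]
    k=(d>0)&(zz>0.05)&(zz<0.145)&(a>0.56)&(a<0.66)&(b>-.36)&(b<-.19)&(im.min(-1)<95)
    print(n,k.sum(),'b',np.percentile(b[k],[1,3,97,99]),'z',np.percentile(zz[k],[97,99,100]))
    k&=(zz<0.12)
    if n=='scene':
        Q=P[k]
        for _ in range(5):
            c=Q.mean(0); nn=np.linalg.svd(Q-c)[2][2]; r=(Q-c)@nn; Q=Q[abs(r)<max(.003,2*r.std())]
        nn*=np.sign(nn[2]); print('plane',c,nn,'yaw',np.degrees(np.arctan2(nn[1],nn[0])),'tilt',np.degrees(np.arcsin(nn[2])),'c.n',c@nn)
        save(im[115:205,170:270],'s_rel.png',6)
s=read_state(); print(s['joints'],s['position'],R.from_quat(s['tcp_rot']).as_matrix())
E
```

```text
scene 473 b [-0.322  -0.3205 -0.2213 -0.2196] z [0.1353 0.1364 0.1394]
plane [ 0.6302 -0.1884  0.0873] [0.9327 0.1171 0.3411] yaw 7.155247123002865 tilt 19.942595351255417 c.n 0.5955304405701506
top 295 b [-0.3182 -0.3142 -0.2218 -0.2216] z [0.1353 0.1363 0.1377]
[-0.3681  0.4725  0.9896  2.0621 -0.9196  0.7562 -1.189 ] [ 0.5719 -0.2069  0.2678] [[ 0.6589 -0.6869  0.3066]
 [-0.73   -0.6822  0.0406]
 [ 0.1813 -0.2506 -0.951 ]]
```

View pics/s_rel.png

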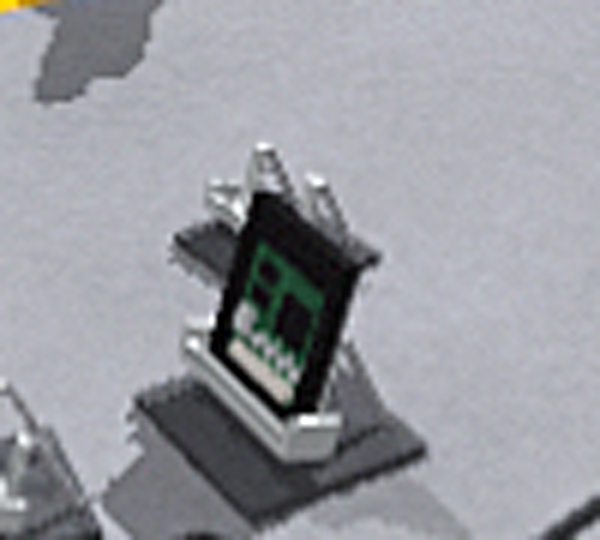

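The board stands fully down between the stops, component side out (crop (280,310)). Next is the lid handle, so I compute a straight hover path.

```bash
cat >> h.py <<'E'
def straight(p,Rt,n):
    s=read_state(); p0=s['position']; R0=R.from_quat(s['tcp_rot']); w=(R0.inv()*Rt).as_rotvec()
    Rc=R0; dw=R.from_rotvec(w/n); st=(np.asarray(p)-p0)/n/0.025
    print('turn/row',np.round(np.degrees(w)/n,1))
    for k in range(n):
        print(np.round(Rc.inv().apply(st),2).tolist()); Rc=Rc*dw
def lidrot(tilt=0,yaw=-7):
    a=np.radians(yaw); y=np.array([np.cos(a),np.sin(a),0]); z=np.array([0,0,-1.]); 
    return R.from_matrix(np.stack([np.cross(y,z),y,z],1))
E
python3 - <<'E'
from h import *
straight([0.516,0.2457,0.26],lidrot(),24)
E
```

```text
turn/row [ 0.2 -0.9 -5.3]
[-0.61, -0.45, 0.01]
[-0.57, -0.5, 0.03]
[-0.52, -0.55, 0.04]
[-0.47, -0.6, 0.05]
[-0.41, -0.64, 0.05]
[-0.34, -0.67, 0.06]
[-0.28, -0.7, 0.07]
[-0.21, -0.73, 0.08]
[-0.14, -0.74, 0.08]
[-0.07, -0.75, 0.08]
[0.0, -0.76, 0.09]
[0.07, -0.75, 0.09]
[0.14, -0.74, 0.09]
[0.21, -0.72, 0.09]
[0.28, -0.7, 0.09]
[0.35, -0.67, 0.08]
[0.41, -0.64, 0.08]
[0.47, -0.59, 0.07]
[0.52, -0.55, 0.07]
[0.57, -0.5, 0.06]
[0.62, -0.44, 0.05]
[0.66, -0.38, 0.04]
[0.69, -0.32, 0.03]
[0.72, -0.25, 0.02]
```

Request:
move_arm:
  increments:
    - [[80,-0.6,-0.45,0,0.2,-0.9,-5.3],[80,-0.57,-0.5,0,0.2,-0.9,-5.3],[80,-0.52,-0.55,0,0.2,-0.9,-5.3],[80,-0.47,-0.6,0,0.2,-0.9,-5.3],[80,-0.41,-0.64,0,0.2,-0.9,-5.3],[80,-0.34,-0.67,0,0.2,-0.9,-5.3],[80,-0.28,-0.7,0,0.2,-0.9,-5.3],[80,-0.21,-0.73,0,0.2,-0.9,-5.3]]

```text
t: 17.75
position: [0.5514, -0.0558, 0.274]
tcp_rot: [0.992, -0.025, 0.103, -0.062]
contact_force: [0.3, 0.9, -0.2]
opening: 0.0684
grasp_force: 0.0
```

Request:
move_arm:
  increments:
    - [[80,-0.14,-0.74,0,0.2,-0.9,-5.3],[80,-0.07,-0.75,0,0.2,-0.9,-5.3],[80,0,-0.76,0,0.2,-0.9,-5.3],[80,0.07,-0.75,0,0.2,-0.9,-5.3],[80,0.14,-0.74,0,0.2,-0.9,-5.3],[80,0.21,-0.72,0,0.2,-0.9,-5.3],[80,0.28,-0.7,0,0.2,-0.9,-5.3],[80,0.35,-0.67,0,0.2,-0.9,-5.3]]

```text
t: 18.75
position: [0.5311, 0.0929, 0.289]
tcp_rot: [0.938, 0.34, 0.058, -0.035]
contact_force: [0.4, 0.4, -0.1]
opening: 0.0684
grasp_force: 0.0
```

```bash
python3 - <<'E'
from h import *
plan([0.516,0.2457,0.24],lidrot(),8)
straight([0.516,0.2457,0.24],lidrot(),8)
E
```

```text
t 18.75 j [-0.79  0.31  0.74  2.05 -0.43  0.81 -0.67] pos [0.5311 0.0929 0.289 ] F [ 0.4  0.4 -0.1] op 0.0684 gf 0.0
n 8 rows: shift [ 0.608 -0.472  0.296] turn deg [ 0.17 -0.98 -5.38]
turn/row [ 0.2 -1.  -5.4]
[0.39, -0.63, 0.32]
[0.46, -0.59, 0.31]
[0.52, -0.54, 0.31]
[0.57, -0.49, 0.3]
[0.62, -0.43, 0.29]
[0.66, -0.37, 0.28]
[0.7, -0.31, 0.27]
[0.73, -0.24, 0.26]
```

Request:
move_arm:
  increments:
    - [[80,0.39,-0.63,0.1,0.2,-1,-5.4],[80,0.46,-0.59,0.2,0.2,-1,-5.4],[80,0.52,-0.54,0.3,0.2,-1,-5.4],[80,0.57,-0.49,0.3,0.2,-1,-5.4],[80,0.62,-0.43,0.3,0.2,-1,-5.4],[80,0.66,-0.37,0.3,0.2,-1,-5.4],[80,0.7,-0.31,0.3,0.2,-1,-5.4],[80,0.73,-0.24,0.3,0.2,-1,-5.4]]

```text
t: 19.75
position: [0.5157, 0.2457, 0.2452]
tcp_rot: [0.748, 0.664, -0.002, -0.001]
contact_force: [0.9, 0.3, 0.4]
opening: 0.0683
grasp_force: 0.0
```

```bash
python3 - <<'E'
from h import *
plan([0.516,0.2457,0.165],lidrot(),4)
plan([0.516,0.2457,0.116],lidrot(),8)
E
```

```text
t 19.75 j [-0.91  0.42  0.52  1.96 -0.28  0.83 -0.35] pos [0.5157 0.2457 0.2452] F [0.9 0.3 0.4] op 0.0683 gf 0.0
n 4 rows: shift [0.001 0.005 0.801] turn deg [-0.07  0.02  0.05]
t 19.75 j [-0.91  0.42  0.52  1.96 -0.28  0.83 -0.35] pos [0.5157 0.2457 0.2452] F [0.9 0.3 0.4] op 0.0683 gf 0.0
n 8 rows: shift [0.001 0.003 0.646] turn deg [-0.04  0.01  0.02]
```

Request:
move_arm:
  increments:
    - [[80,0,0,0.8,0,0,0],[80,0,0,0.8,0,0,0],[80,0,0,0.8,0,0,0],[80,0,0,0.8,0,0,0],[80,0,0,0.6,0,0,0],[80,0,0,0.6,0,0,0],[80,0,0,0.5,0,0,0],[80,0,0,0.3,0,0,0]]

```text
t: 20.75
position: [0.5153, 0.2443, 0.1148]
tcp_rot: [0.75, 0.662, -0.002, -0.002]
contact_force: [0.7, -0.9, 0.3]
opening: 0.0683
grasp_force: 0.0
```

Request:
move_arm:
  increments:
    - [[5,0,0,0,0,0,0],[5,0,0,0,0,0,0],[5,0,0,0,0,0,0],[5,0,0,0,0,0,0],[5,0,0,0,0,0,0],[5,0,0,0,0,0,0],[5,0,0,0,0,0,0],[5,0,0,0,0,0,0]]
  squeeze: 80

```text
t: 21.75
position: [0.5156, 0.2446, 0.1159]
tcp_rot: [0.75, 0.661, -0.001, -0.002]
contact_force: [-1.4, -0.0, 6.1]
opening: 0.0097
grasp_force: 78.4
```

```bash
python3 - <<'E'
from h import *
s=read_state(); print(s['position'],s['contact_force'],s['joints'],s['opening'])
im,d,P=grab('scene'); save(im[160:310,210:360],'s_lid.png',4)
E
```

```text
[0.51562993 0.24457682 0.11589829] [-1.4477261  -0.01270222  6.05302912] [-0.80706319  0.5962049   0.40232262  2.05451678 -0.42161486  0.57343151
 -0.23255208] 0.009701644020090872
```

View pics/s_lid.png

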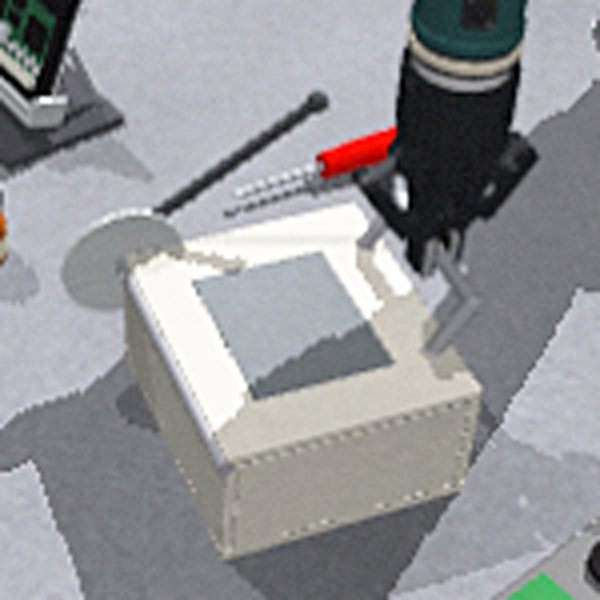

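The crop shows the fingers shut on the bar's middle, near (435,260). I compute the arc.

```bash
python3 - <<'E'
import numpy as np
t=np.radians(np.linspace(0,32,17)); x=-.190*np.cos(t)+.043*np.sin(t); z=.190*np.sin(t)+.043*np.cos(t)
print(np.c_[np.diff(x),-np.diff(z)].round(5)/.025)
E
```

```text
[[ 0.0648 -0.264 ]
 [ 0.074  -0.2616]
 [ 0.0828 -0.2592]
 [ 0.092  -0.256 ]
 [ 0.1008 -0.2528]
 [ 0.1096 -0.2488]
 [ 0.118  -0.2448]
 [ 0.1268 -0.2408]
 [ 0.1348 -0.236 ]
 [ 0.1432 -0.2312]
 [ 0.1512 -0.226 ]
 [ 0.1588 -0.2208]
 [ 0.1664 -0.2152]
 [ 0.174  -0.2092]
 [ 0.1812 -0.2028]
 [ 0.188  -0.1964]]
```

Request:
move_arm:
  increments:
    - [[5,0,0.065,-0.26,0,0,0],[5,0,0.075,-0.26,0,0,0],[5,0,0.085,-0.26,0,0,0],[5,0,0.09,-0.255,0,0,0],[5,0,0.1,-0.25,0,0,0],[5,0,0.11,-0.25,0,0,0],[5,0,0.12,-0.245,0,0,0],[5,0,0.125,-0.24,0,0,0]]

```text
t: 22.8
position: [0.5333, 0.2422, 0.1658]
tcp_rot: [0.75, 0.662, -0.003, -0.003]
contact_force: [-3.2, 3.2, -4.2]
opening: 0.0094
grasp_force: 77.9
```

```bash
cat > l.py <<'E'
from h import *
np.set_printoptions(precision=4,suppress=True)
s=read_state(); Rm=R.from_quat(s['tcp_rot']).as_matrix()
print(s['t'],s['position'],'Ftool',Rm.T@s['contact_force'],'op',s['opening'],s['joints'])
g=s['position']-0.019*Rm[:,2]; H=np.array([0.7044,0.2227]); ex=np.array([.9926,-.121])
u=(g[:2]-H)@ex; w=g[2]-.092; print('angle by handle',np.degrees(np.arctan2(w,-u)-np.arctan2(.043,.190)),'r',np.hypot(u,w),np.hypot(.19,.043))
for n in ('top','scene'):
    im,d,P=grab(n); a=(P[...,:2]-H)@ex; b=(P[...,:2]-H)@np.array([-ex[1],ex[0]]); z=P[...,2]-.092
    m=(d>0)&(im.min(-1)>70)&(a>-.17)&(a<0)&(abs(b)<.095)&(z>.0)&(z<.16)
    A=np.c_[a[m],z[m]]; A0=A
    th=np.arctan2(A[:,1],-A[:,0]); h,e=np.histogram(th,90,(0,1.2)); 
    k=abs(th-e[h.argmax()])<.09; A=A[k&(A[:,0]<-.04)]
    for _ in range(5):
        c=np.polyfit(A[:,0],A[:,1],1); r=A[:,1]-np.polyval(c,A[:,0]); A=A[abs(r)<max(.003,2*r.std())]
    print(n,'lid angle',np.degrees(np.arctan(-c[0])),'off',c[1],len(A),r.std())
    dk=(im.max(-1)<105)&(d>0)&(a>-.19)&(a<-.01)&(b<-.105)&(b>-.13)&(z>.0)&(z<.16)
    A=np.c_[a[dk],z[dk]]
    for _ in range(5):
        c=np.polyfit(A[:,0],A[:,1],1); r=A[:,1]-np.polyval(c,A[:,0]); A=A[abs(r)<max(.003,2*r.std())]
    print('   arm angle',np.degrees(np.arctan(-c[0])),'off',c[1],len(A),r.std())
E
python3 l.py
```

```text
22.8 [0.5333 0.2422 0.1658] Ftool [ 2.748  -3.5826  4.1843] op 0.009354646053018095 [-0.8257  0.5438  0.456   1.9908 -0.3689  0.695  -0.2626]
angle by handle 15.59809076882068 r 0.1955237136801139 0.19480503073586164
top lid angle 14.776456400874691 off 0.007629302248297396 1786 0.0013455925830708013
   arm angle 31.37131659855906 off 0.008854327506026837 87 0.001418858887885742
scene lid angle 15.488339565640768 off 0.008619370324290688 2033 0.001505267888656518
   arm angle 31.044799565090806 off 0.00843807428870132 122 0.002335777528287889
```

Request:
move_arm:
  increments:
    - [[5,0,0.135,-0.235,0,0,0],[5,0,0.145,-0.23,0,0,0],[5,0,0.15,-0.225,0,0,0],[5,0,0.16,-0.22,0,0,0],[5,0,0.165,-0.215,0,0,0],[5,0,0.175,-0.21,0,0,0],[5,0,0.18,-0.2,0,0,0],[5,0,0.18,-0.195,0,0,0]]

```text
t: 23.9
position: [0.5618, 0.2385, 0.2079]
tcp_rot: [0.75, 0.662, -0.006, -0.005]
contact_force: [-8.0, 4.4, -5.8]
opening: 0.0095
grasp_force: 77.7
```

```bash
python3 l.py; python3 l.py | grep -v t_
```

```text
23.9 [0.5618 0.2385 0.2079] Ftool [ 3.3479 -8.3874  5.9164] op 0.009502256290811266 [-0.8133  0.522   0.4864  1.9007 -0.3344  0.8145 -0.2702]
angle by handle 30.536423880239266 r 0.1966792040963766 0.19480503073586164
top lid angle 29.53929727500007 off 0.009063678241395957 1351 0.0013262428358125132
   arm angle 31.695954635279044 off 0.007991133821462394 85 0.0013190233094331624
scene lid angle 29.917510339838145 off 0.009990138597188015 2093 0.0015066096033798727
   arm angle 31.730106451998306 off 0.00674517544402841 111 0.0024417051385949057
24.0 [0.5624 0.2385 0.2089] Ftool [  1.083  -11.2061  -1.0034] op 0.009401186739930765 [-0.8132  0.521   0.4871  1.8994 -0.3339  0.8155 -0.2702]
angle by handle 30.889067227958027 r 0.19695094546229247 0.19480503073586164
top lid angle 29.63289643859529 off 0.009148588851961327 1326 0.0013273399297510026
   arm angle 31.79349929811348 off 0.007988403869911216 82 0.0013471956392403584
scene lid angle 29.92458534095679 off 0.009911318719159078 2039 0.0015468931946970832
   arm angle 31.341645465217315 off 0.00727092301020402 108 0.0023571643551065207
```

Request:
move_arm:
  increments:
    - [[5,0,0.06,-0.04,0,0,0],[5,0,0.06,-0.04,0,0,0],[5,0,0.06,-0.04,0,0,0],[5,0,0.06,-0.04,0,0,0],[5,0,0,0,0,0,0],[5,0,0,0,0,0,0],[5,0,0,0,0,0,0],[5,0,0,0,0,0,0]]

```text
t: 25.1
position: [0.566, 0.238, 0.2128]
tcp_rot: [0.749, 0.662, -0.007, -0.007]
contact_force: [-14.1, 3.6, 5.5]
opening: 0.0094
grasp_force: 78.5
```

```bash
python3 l.py; python3 l.py
```

```text
25.1 [0.566  0.238  0.2128] Ftool [  1.8405 -14.5221  -5.2229] op 0.009442604569338982 [-0.8084  0.5217  0.4881  1.8865 -0.3323  0.8321 -0.2681]
angle by handle 32.428675295688436 r 0.19701278763608984 0.19480503073586164
top lid angle 31.189386613104663 off 0.009386386982620286 1293 0.00132832584029682
   arm angle 31.7177964626773 off 0.008203707044220295 81 0.0012753495359164844
scene lid angle 31.554818705929513 off 0.009933967374972123 2031 0.0014533514553575933
   arm angle 30.622525161734337 off 0.00850847452486054 124 0.0031597009034680405
25.2 [0.566  0.2381 0.2127] Ftool [  0.8725 -14.8728  -3.669 ] op 0.008973362734581937 [-0.8084  0.5217  0.488   1.8865 -0.3324  0.8321 -0.268 ]
angle by handle 32.42081039975001 r 0.19701419804438566 0.19480503073586164
top lid angle 31.294076670090764 off 0.009248102344451527 1304 0.001356173813642954
   arm angle 31.630705654339103 off 0.007952886622871129 85 0.0013615211494927544
scene lid angle 31.484340078837604 off 0.010051028910876064 2024 0.0014496538216510215
   arm angle 31.140650013664207 off 0.00730099873636237 123 0.0028381594904536697
```

```bash
python3 - <<'E'
from h import *
im,d,P=grab('scene'); save(im[130:330,160:400],'end.png',3); s=read_state(); print(s['contact_force'],s['grasp_force'],s['position'])
E
```

```text
[-14.23322159   2.92999948   4.39744802] 78.45455646514893 [0.56597126 0.23805747 0.21274602]
```

View pics/end.png

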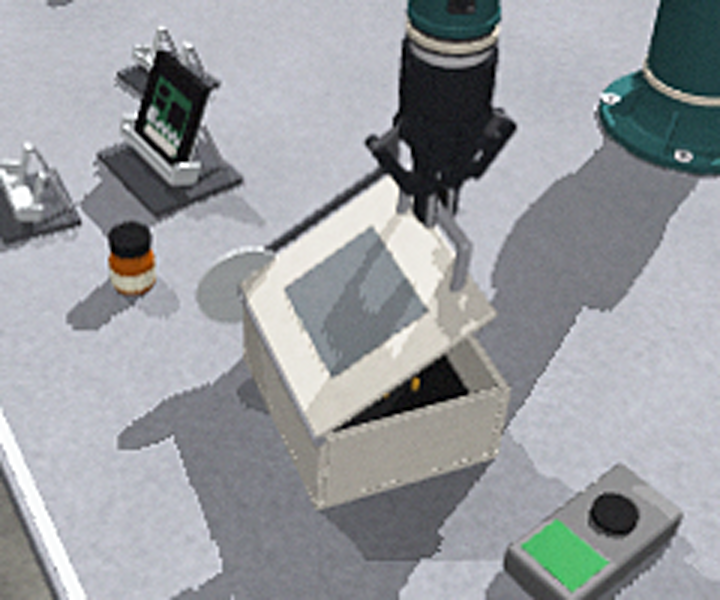

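The lid is held open by its bar (430,215) parallel to the dark arm at (310,220). The board is seated at (170,110), component side out, and the jar and meter are untouched.

```bash
python3 -c "
from rig import *
print(job_done())"
```

```text
the job is handed in; nothing more can be done
None
```

The board is turned over and seated in its stand component side out, and the gripper is holding the lid at about 31.4°, against a setting arm measured at about 31.5°; the job is handed in.

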